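# Sort salvaged car parts into sample-marked trays

## Task

Sort the five loose car parts on the bench into the three grey trays, each into the tray whose ledge carries a sample of the same kind: lay the two bearings and the brake pad flat on the floor of theirs, and stand the two spark plugs upright in theirs, apart from one another. Leave the roll of black tape and the short screwdriver where they are.

Things in the scene. Friction and masses are not known exactly. Their poses are not given: they have to be found in the camera images.
- bearing_1: loose ball bearing of bare steel, a flat ring 52 mm in diameter and 15 mm high, lying flat; origin at the centre of its underside, z up
- bearing_2: second loose ball bearing, the same as bearing_1
- pad: loose dark disc brake pad lying on its backing plate: plate 44 mm wide (own x), 99 mm long (own y), 4 mm thick; on it a friction block 34 mm wide, 64 mm long, up to 12 mm above the bench, centred 1 mm towards -x; origin at the centre of the underside, z up
- plug_1: loose pale spark plug standing upright, 64 mm tall; foot 12 mm in diameter, widest (21 mm, 24 mm over the corners of its hexagon) 16 to 20 mm above the foot, above that tapering to 8 mm at the top; origin at the centre of its foot, z along it upwards (it leans about 3 degrees as it stands)
- plug_2: second loose spark plug, the same as plug_1
- tray_bearings: fixed grey sheet-metal tray, outside 146 mm along its own x, 126 mm along its own y, walls 20 mm high (23 mm over the rolled rim) and 3 mm thick, inner floor 3 mm above the bench, inside 140 x 120 mm; origin at the centre of the tray's underside, z up. On its +x side (away from the robot) a ledge 12 mm high and 56 mm deep carries a fixed sample that shows what belongs in the tray: a ball bearing. The sample is part of the tray and is not moved
- tray_pads: fixed grey sheet-metal tray, outside 146 mm along its own x, 126 mm along its own y, walls 20 mm high (23 mm over the rolled rim) and 3 mm thick, inner floor 3 mm above the bench, inside 140 x 120 mm; origin at the centre of the tray's underside, z up. On its +x side (away from the robot) a ledge 12 mm high and 56 mm deep carries a fixed sample that shows what belongs in the tray: a brake pad. The sample is part of the tray and is not moved
- tray_plugs: fixed grey sheet-metal tray, outside 146 mm along its own x, 126 mm along its own y, walls 20 mm high (23 mm over the rolled rim) and 3 mm thick, inner floor 3 mm above the bench, inside 140 x 120 mm; origin at the centre of the tray's underside, z up. On its +x side (away from the robot) a ledge 12 mm high and 56 mm deep carries a fixed sample that shows what belongs in the tray: a spark plug, lying along the ledge. The sample is part of the tray and is not moved
- black_tape: loose roll of black tape, 58 mm in diameter, 19 mm high, lying flat; not to be moved; origin at the centre of its underside
- stub_driver: loose short screwdriver with a blue handle, 110 mm long, 30 mm thick, lying along its own y; not to be moved; origin at the centre of its underside
Mind the look-alikes: they are no part of the job. What is shaped like the plug_2 but red or yellow is not meant.

How it is judged:
At the end, for the whole second after the job is handed in: Both bearings and the brake pad lie flat, both spark plugs stand upright (centres over 26 mm apart), each on the floor of the tray with its sample: wholly inside the walls, undersides within 5 mm of the tray floor, tilted under 7 degrees (plugs 11), at rest (x of bearing_1 in the frame of tray_bearings between -0.046 and 0.046 m and y of bearing_1 in the frame of tray_bearings between -0.036 and 0.036 m and z of each of bearing_1, bearing_2 in the frame of tray_bearings below 0.008 m and angle between each of bearing_1, bearing_2, pad's own z axis and vertical below 0.12 rad and linear speed of each of bearing_1, bearing_2, pad, plug_1, plug_2 below 0.02 m/s and x of bearing_2 in the frame of tray_bearings between -0.046 and 0.046 m and y of bearing_2 in the frame of tray_bearings between -0.036 and 0.036 m and x of pad in the frame of tray_pads between -0.056 and 0.056 m and y of pad in the frame of tray_pads between -0.056 and 0.056 m and z of pad in the frame of tray_pads below 0.008 m and x of plug_1 in the frame of tray_plugs between -0.062 and 0.062 m and y of plug_1 in the frame of tray_plugs between -0.052 and 0.052 m and z of each of plug_1, plug_2 in the frame of tray_plugs below 0.008 m and angle between each of plug_1, plug_2's own z axis and vertical below 0.2 rad and x of plug_2 in the frame of tray_plugs between -0.062 and 0.062 m and y of plug_2 in the frame of tray_plugs between -0.052 and 0.052 m and horizontal distance between plug_1 and plug_2 above 0.026 m); the robot touches nothing.
It fails at once if the roll of black tape or the short screwdriver was moved by more than 20 mm (distance of any of black_tape, stub_driver from where it was at the start of the episode above 0.02 m).
It also fails if it takes over 112 s, if anything falls off the work surface, if the arm or the gripper's body presses on something with over 40 N, if the wrist force passes 120 N, or if a joint passes its speed limit or range.

## Robot

A 6-joint arm with a two-finger parallel gripper is mounted at the origin on a cart in front of the work surface, level with it; the furniture and walls round the work are solid. World frame = base frame: x ahead of the robot, y to its left, z up, the work surface at z = 0. Lengths are in m, angles in rad, forces in N, time in s.
With the tool pointing down it reaches from about 0.25 to 0.8 m from the base axis. Payload 8.5 kg.
Tool frame: the origin (TCP) lies on the centre line of the jaws, within the pads' length; the fingertips stand 17 mm ahead of it and the grasp point (between the pads) lies 2 mm behind it (env.finger_overhang is the distance from the TCP to the fingertips, in m); z points along the fingers, y is the line along which they close (so a half turn about z gives the same grasp; the last joint's range is limited). The gripper opens to 85 mm and grips with 20 to 120 N. Pads are 22 mm wide; open, the fingers measure 114 mm over their backs; the gripper's body (76 mm by 85 mm) begins 54 mm behind the grasp point. The pads swing forward as they close: fully open they stand 13 mm farther back than shut.
Start: joints at [1.327, 0.238, -0.013, 1.319, 0, 1.571], TCP at [0.127, 0.509, 0.248] pointing down, gripper open.
Joint ranges: [-2.66, 2.66], [-1.03, 1.9], [-1.14, 1.46], [-1.82, 2.27], [-1.45, 1.34], [-3.14, 3.14]. Speed limits (rad/s): [2.22, 2.22, 2.79, 3.14, 3.14, 3.14].

## Interface

Orientations are given as a unit quaternion [x, y, z, w].
In Python, from bench import env gives the robot as it stands.
- The arm moves only by the shell command python3 -m jog 'ROWS' [OPENING] [FORCE]. ROWS is text: rows parted by semicolons, each of 4 numbers parted by spaces: the shift along the tool's x, y, z in cm, then the turn about the tool's z in rad. In form: tx ty tz turn; .... A call has 1 to 10 rows; each row shifts and turns the commanded pose from where the row before left it, along the tool's axes as they then stand; what a row does not reach is not made up. A row lasts 1/12 s, in which the tool goes at most 41.7 mm and 7.16 degrees, less where a joint would pass 70% of its speed; a pose out of reach is approached as far as the arm can. A call with a gripper value outside its range is refused whole. OPENING is the finger opening in cm, from 0 to 8.54, set as the call begins (- or left out, the last holds). The fingers move at their own pace and stop on an object; FORCE is the grip in N (left out, the last holds). Time passes only in rows, so rows that do not move let the fingers close. It gives the time, the measured TCP pose, the force, the opening and the grip force at its end, in the units of the state.
- env.read_state(): the state, without advancing time (a new reading comes with each control period).
- env.snapshot(name): name is "scene" or "top"; returns the picture (400x640x3 uint8, blue, green, red); there is no depth.
- env.calibration(name): a dict with "vertical_fov" (degrees; the focal length in pixels is half the picture's height over the tangent of half this angle, whatever the lens; pixels are square), "cx", "cy" (the principal point, pixels), "eye" and "attitude" of the camera in the world. Camera axes: x right, y down, z forward; pixel columns grow to the right and rows downward; lengths in m; the calibration is good to about 2 mm. A picture is of the moment at which its call begins. calibration takes no time and is no camera call.
- env.finish_job(): hands the job in; it is judged then, once.
The state is a dict: "t": time; "joint_positions": joint angles; "dq": joint speeds; "joint_torque": joint torques, N m; "eef_pos": TCP position; "ee_rot": TCP orientation; "ft_force": force on the tool from outside, world axes, zero at the start; "wrist_torque": the same for the moment, N m; "gripper_width": opening from 0.0 (shut) to 1.0 (fully open); "gripper_force": force on a finger pad.
Only numpy, scipy, OpenCV 4.12 (cv2) and the standard library are available. Lean on these libraries where they do the work, as an engineer would, in place of code of your own. Each camera call takes 0.05 s, during which the arm holds its last target. There are 200 camera calls.

## Working session

There is one attempt and no reset: what is moved stays moved. The work goes in short steps, Python scripts to look and compute and a shell command to move; the robot and the scene stay as the last step left them, time stands still between calls to the robot, and variables do not carry over. Pictures are saved under pics/ and viewed, at most 14 in all, crops included, and the job is handed in when it is done.

```bash
mkdir -p pics
python3 - <<'E'
from bench import env
import cv2
for n in("scene","top"):
    im=env.snapshot(n); cv2.imwrite(f"pics/{n}0.png",im); print(n,env.calibration(n))
print(env.read_state(), env.finger_overhang)
E
ls
```

```text
scene {'vertical_fov': 54.26255012003081, 'cx': 319.24057797414576, 'cy': 201.30170229287023, 'eye': array([0.04396222, 0.91294866, 0.60254987]), 'attitude': array([-0.22311853,  0.83617964, -0.48486228,  0.12621529])}
top {'vertical_fov': 43.29038283265287, 'cx': 323.83540296486825, 'cy': 194.05648845198073, 'eye': array([0.43263994, 0.0520488 , 1.36224795]), 'attitude': array([-0.70223121,  0.71082612, -0.02533455,  0.03091473])}
{'t': 0.1, 'joint_positions': array([ 1.32699949e+00,  2.38705511e-01, -1.41714734e-02,  1.31919545e+00,
        1.82599478e-05,  1.57078440e+00]), 'dq': array([-0.00059773, -0.00215001,  0.00316737,  0.00112769,  0.00239155,
       -0.00185246]), 'joint_torque': array([ 2.42893393e-04, -5.39723361e+01,  3.46997416e+01,  1.34554831e-02,
       -3.45805381e-05, -8.98266251e-06]), 'eef_pos': array([0.12663913, 0.50913483, 0.24774932]), 'ee_rot': array([ 1.21590819e-01,  9.92580105e-01, -6.32210696e-04, -8.66515399e-05]), 'ft_force': array([-0.47927501,  0.0579275 , -0.11100485]), 'wrist_torque': array([0.0107196 , 0.05629878, 0.02144942]), 'gripper_force': 0.0, 'gripper_width': 0.9993093770958438} 0.017
pics
```

View pics/top0.png

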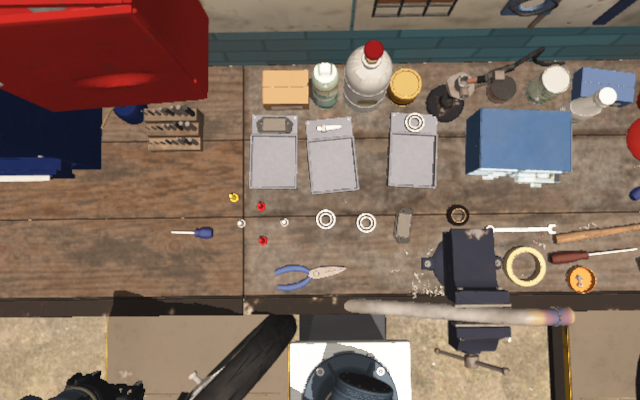

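View pics/scene0.png

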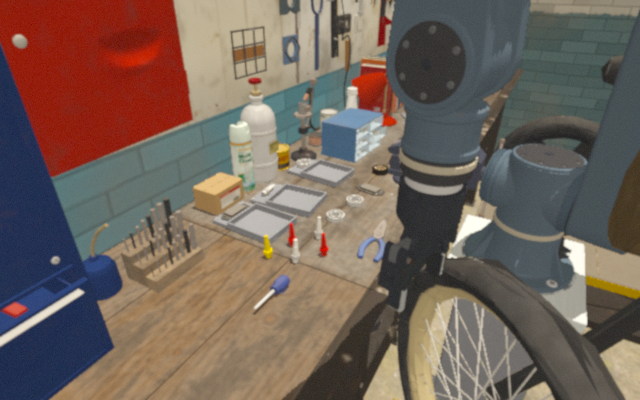

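The top view shows these candidates:
- **Plugs:** the pale ones are at (241,223) and (284,222). The red ones at (261,206) and (263,240) and the yellow one at (234,197) are look-alikes, excluded by colour.
- **Other parts:** bearings at (326,219) and (366,223), pad at (403,225).
- **Leave in place:** tape at (457,214), driver at (195,232).
- **Trays:** pads at (274,150), plugs at (332,158), bearings at (413,150).

I'll confirm in an enlarged crop.

```bash
cat > h.py <<'E'
from bench import env
import cv2, numpy as np
from scipy.spatial.transform import Rotation as R
def cam(n):
    c=env.calibration(n); f=200/np.tan(np.radians(c["vertical_fov"])/2)
    return c,f,R.from_quat(c["attitude"]).as_matrix()
def w(n,u,v,z):
    c,f,M=cam(n); d=M@np.array([(u-c["cx"])/f,(v-c["cy"])/f,1]); e=c["eye"]
    return e+d*(z-e[2])/d[2]
def px(n,p):
    c,f,M=cam(n); q=M.T@(np.array(p)-c["eye"]); return np.array([c["cx"]+f*q[0]/q[2],c["cy"]+f*q[1]/q[2]])
E
python3 - <<'E'
from h import *
im=cv2.imread("pics/top0.png")
cv2.imwrite("pics/c1.png",cv2.resize(im[105:260,225:475],None,fx=3.2,fy=3.2,interpolation=cv2.INTER_CUBIC))
hsv=cv2.cvtColor(im,cv2.COLOR_BGR2HSV)
# bright low-sat blobs
m=((hsv[...,1]<60)&(hsv[...,2]>120)).astype(np.uint8)
n,l,s,c=cv2.connectedComponentsWithStats(m)
for i in range(1,n):
    x,y,ww,hh,a=s[i]
    if 8<a<5000 and 105<y<260 and 220<x<480: print(s[i],c[i].round(1),w("top",*c[i],0.01).round(3))
for k,(u,v) in dict(p1=(241,223),p2=(284,222)).items(): print(k,w("top",u,v,.06).round(3),w("top",u,v,.02).round(3))
E
```

```text
[273 107  29   2  31] [286.2 107.1] [0.78  0.162 0.01 ]
[349 111   4   3   9] [350.7 111.9] [ 0.764 -0.014  0.01 ]
[ 388  112   53   77 3485] [412.7 150.1] [ 0.657 -0.18   0.01 ]
[449 120   5   5  10] [451.1 122. ] [ 0.733 -0.286  0.01 ]
[379 122  10   5  23] [382.6 124. ] [ 0.73 -0.1   0.01]
[366 156   6   9  30] [368.9 160.1] [ 0.631 -0.061  0.01 ]
[368 162  17   9  60] [376.8 165.4] [ 0.617 -0.082  0.01 ]
[344 199   3   5  10] [345.1 201. ] [0.521 0.005 0.01 ]
[316 209  20  21 265] [325.6 218.9] [0.474 0.058 0.01 ]
[356 213  21  21 266] [365.7 222.6] [ 0.462 -0.049  0.01 ]
[394 213  18  26 336] [403.4 225.3] [ 0.454 -0.15   0.01 ]
[237 219   9   9  61] [241.2 223.1] [0.465 0.285 0.01 ]
[280 218   9   9  63] [284.1 222.2] [0.466 0.17  0.01 ]
[466 228  22  12 140] [475.9 232.5] [ 0.433 -0.343  0.01 ]
[427 252   3   4   9] [428.1 253.3] [ 0.379 -0.214  0.01 ]
[395 254   7   5  18] [397.5 256.1] [ 0.373 -0.132  0.01 ]
p1 [0.464 0.277 0.06 ] [0.465 0.284 0.02 ]
p2 [0.465 0.165 0.06 ] [0.466 0.169 0.02 ]
```

View pics/c1.png

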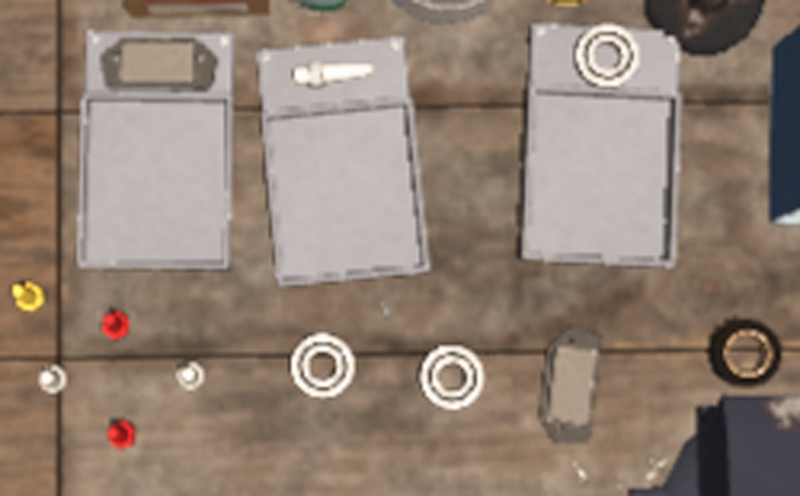

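The crop confirms it: both pale plugs, the two bearings and the pad, and trays left to right pads, plugs, bearings. Next I'll compute tray poses, pad axis and plug positions, using the scene view as a cross-check.

```bash
cat >> h.py <<'E'
def yaw():
    y=R.from_quat(env.read_state()["ee_rot"]).as_matrix()[:,1]; return np.arctan2(-y[0],y[1])
def go(x,y,z,yw=0):
    "remaining move in cm along tool axes as they stand; turn needed (world yaw yw of tool y from +y)"
    s=env.read_state(); M=R.from_quat(s["ee_rot"]).as_matrix()
    d=M.T@(np.array([x,y,z])-s["eef_pos"])*100
    t=(yaw()-yw+np.pi/2)%np.pi-np.pi/2
    print("move",d.round(2),"turn",round(t,3),"tcp",s["eef_pos"].round(4),"t",s["t"])
E
python3 - <<'E'
from h import *
T=dict(pads=[(83,97),(231,97),(230,268),(80,268)],plugs=[(267,117),(411,103),(428,270),(278,284)],bear=[(532,92),(678,95),(675,266),(522,260)])
for k,q in T.items():
    P=np.array([w("top",u/3.2+225,v/3.2+105,.022)[:2] for u,v in q]); a=(P[0]+P[1]-P[2]-P[3])/2
    print(k,P.mean(0).round(3),"size",np.linalg.norm(a).round(3),np.linalg.norm((P[0]+P[3]-P[1]-P[2])/2).round(3),"yaw",np.arctan2(a[1],a[0]).round(3))
q=[(552,335),(597,337),(587,437),(545,437)]
im=cv2.imread("pics/top0.png"); hsv=cv2.cvtColor(im,cv2.COLOR_BGR2HSV)
a=w("top",575/3.2+225,331/3.2+105,.005);b=w("top",566/3.2+225,441/3.2+105,.005);print("pad",a.round(3),b.round(3),((a+b)/2).round(3),np.arctan2(*(a-b)[1::-1]).round(3))
# pad block: top outline
for nm,(x,y) in dict(A=(.465,.284),B=(.466,.169)).items():
    print(nm,"scene px foot/top",px("scene",(x,y,0)).round(1),px("scene",(x,y,.064)).round(1),"top px hex/top",px("top",(x,y,.018)).round(1),px("top",(x,y,.064)).round(1))
s=cv2.imread("pics/scene0.png"); hs=cv2.cvtColor(s,cv2.COLOR_BGR2HSV)
m=((hs[...,1]<60)&(hs[...,2]>140)).astype(np.uint8); n,l,st,c=cv2.connectedComponentsWithStats(m)
for i in range(1,n):
    x,y,a,b,ar=st[i]
    if 280<x<340 and 200<y<270 and ar>20: print(st[i],c[i].round(1))
cr=np.hstack([cv2.resize(s[205:275,275:345],None,fx=5,fy=5,interpolation=cv2.INTER_CUBIC),cv2.resize(im[190:260,225:305],(400,350),interpolation=cv2.INTER_CUBIC)]);cv2.imwrite("pics/c2.png",cr)
go(.454,-.15,.12)
E
```

```text
pads [0.628 0.195] size 0.145 0.125 yaw -0.016
plugs [0.616 0.036] size 0.141 0.124 yaw 0.07
bear [ 0.626 -0.178] size 0.143 0.125 yaw -0.064
pad [ 0.499 -0.155  0.005] [ 0.407 -0.145  0.005] [ 0.453 -0.15   0.005] -0.106
A scene px foot/top [295.8 261.1] [295.2 239.7] top px hex/top [241.  223.1] [237.9 222.7]
B scene px foot/top [318.8 237.5] [318.9 217.2] top px hex/top [284.  222.2] [282.5 221.8]
[326 208  34  19 332] [339.1 217.1]
[314 215   9  25 145] [318.2 227.5]
[334 218  53  59 937] [362.  251.2]
[290 232  18  31 191] [296.2 249.5]
[304 243  15  13  79] [311.5 249. ]
move [-47.68 -56.05  12.85] turn -0.244 tcp [0.1266 0.5091 0.2477] t 0.1
```

View pics/c2.png

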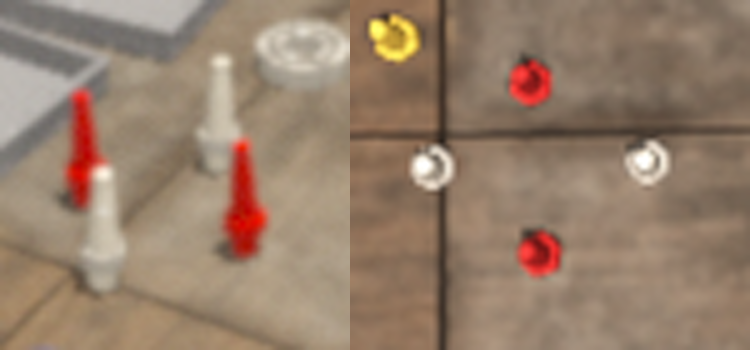

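The scene view agrees with the top estimates to about 1 px: white plug feet at (295,262) and (318,239). I'll start with plug A, the nearer one.

```bash
python3 -m jog '0 0 0 -0.122; 0 0 0 -0.122; -3.3 -2.2 0 0; -3.3 -2.2 0 0; -3.3 -2.2 0 0; -3.3 -2.2 0 0; -3.3 -2.2 0 0; -3.3 -2.2 0 0; -3.3 -2.2 0 0; -3.3 -2.2 0 0' 5 60
python3 -m jog '-3.3 -2.2 0 0; -3.3 -2.2 0 0; 0 0 2 0; 0 0 2 0; 0 0 0 0; 0 0 0 0'
python3 -c "
from h import *
go(.465,.284,.022)"
```

```text
t: 0.93
eef_pos: [0.392, 0.332, 0.2481]
ee_rot: [-0.0, 1.0, -0.0, -0.0]
ft_force: [-0.3, 2.2, -0.4]
gripper_width: 0.584
gripper_force: 0.0
t: 1.43
eef_pos: [0.4561, 0.2889, 0.2076]
ee_rot: [0.0, 1.0, -0.001, -0.001]
ft_force: [-0.7, -0.1, 0.2]
gripper_width: 0.586
gripper_force: 0.0
move [-0.93 -0.47 18.56] turn -0.0 tcp [0.4561 0.2889 0.2076] t 1.4333
```

```bash
python3 -m jog '-0.9 -0.5 2 0; 0 0 3 0; 0 0 3 0; 0 0 3 0; 0 0 2.5 0; 0 0 2 0; 0 0 1 0; 0 0 1 0; 0 0 0.5 0; 0 0 0 0'
python3 -c "
from h import *
go(.465,.284,.022)
cv2.imwrite('pics/d1.png',cv2.resize(env.snapshot('scene')[180:290,230:370],None,fx=5,fy=5))"
```

```text
t: 2.27
eef_pos: [0.4658, 0.2848, 0.0283]
ee_rot: [-0.0, 1.0, -0.0, 0.0]
ft_force: [-0.4, -0.9, -0.0]
gripper_width: 0.585
gripper_force: 0.0
move [ 0.08 -0.08  0.63] turn 0.001 tcp [0.4658 0.2848 0.0283] t 2.2667
```

View pics/d1.png

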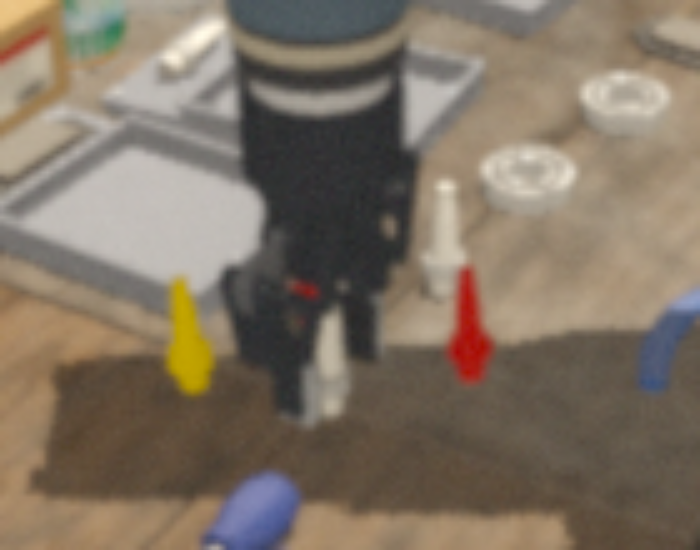

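The white plug stands between the open jaws, crop (332,370). I'll lower slightly and grip.

```bash
python3 -m jog '0 0 0.3 0; 0 0 0.3 0; 0 0 0 0; 0 0 0 0; 0 0 0 0' 0 50
python3 -m jog '0 0 0 0; 0 0 0 0; 0 0 0 0;0 0 -1 0; 0 0 -2 0; 0 0 -2 0; 0 0 -2 0; 0 0 0 0'
python3 -c "
from h import *
c,s=np.cos(.07),np.sin(.07)
P=lambda x,y:np.array([.616+c*x-s*y,.036+s*x+c*y])
for q in [(0,.03),(0,-.03),(0.0,0)]: print(q,P(*q).round(3))
go(*P(0,.03),.09,.07)"
```

```text
t: 2.73
eef_pos: [0.466, 0.2846, 0.0226]
ee_rot: [-0.0, 1.0, 0.0, 0.0]
ft_force: [0.6, 0.0, 1.4]
gripper_width: 0.211
gripper_force: 48.8
t: 3.4
eef_pos: [0.4672, 0.2855, 0.0963]
ee_rot: [-0.0, 1.0, 0.001, 0.002]
ft_force: [0.5, 0.8, -0.5]
gripper_width: 0.21
gripper_force: 49.0
(0, 0.03) [0.614 0.066]
(0, -0.03) [0.618 0.006]
(0.0, 0) [0.616 0.036]
move [-14.66 -21.97   0.63] turn -0.07 tcp [0.4672 0.2855 0.0963] t 3.4
```

```bash
python3 -m jog '0 0 -2 0; -1.8 -2.4 0 0; -1.8 -2.4 0 0; -2 -2.9 0 0; -2 -2.9 0 0; -2 -2.9 0 0; -2 -2.9 0 0; -2 -2.9 0 0; -2 -2.9 0 0; -2 -2.5 0 0'
python3 -m jog '0 0 0 0; 0 0 2 0; 0 0 2 0; 0 0 2 0; 0 0 1 0; 0 0 0 0'
python3 -c "
from h import *
go(.646,.038,.0265)
cv2.imwrite('pics/d2.png',cv2.resize(env.snapshot('scene')[120:270,200:400],None,fx=4,fy=4))"
```

```text
t: 4.23
eef_pos: [0.6421, 0.0355, 0.1122]
ee_rot: [0.0, 1.0, -0.0, -0.0]
ft_force: [0.9, -0.6, -1.0]
gripper_width: 0.214
gripper_force: 49.0
t: 4.73
eef_pos: [0.6398, 0.0377, 0.0398]
ee_rot: [-0.0, 1.0, -0.0, -0.002]
ft_force: [-1.3, 0.3, -0.8]
gripper_width: 0.214
gripper_force: 49.0
move [-0.63  0.03  1.32] turn 0.0 tcp [0.6398 0.0377 0.0398] t 4.7333
```

View pics/d2.png

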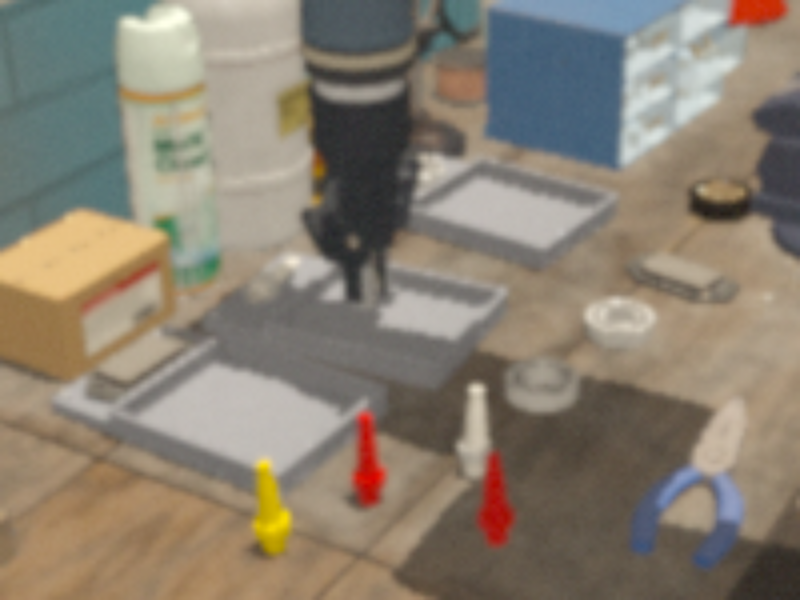

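The jaws hold the plug over the middle tray, crop (365,290), with the look-alikes undisturbed. I'll lower until it touches.

```bash
python3 -m jog '-0.3 0 0.5 0; 0 0 0.4 0; 0 0 0.2 0; 0 0 0.1 0; 0 0 0.1 0; 0 0 0 0'
python3 -m jog '0 0 0.1 0; 0 0 0 0'
```

```text
t: 5.28
eef_pos: [0.6448, 0.0375, 0.0294]
ee_rot: [-0.0, 1.0, -0.0, 0.0]
ft_force: [-0.3, 0.7, -0.9]
gripper_width: 0.211
gripper_force: 49.0
t: 5.45
eef_pos: [0.6448, 0.0375, 0.0283]
ee_rot: [-0.0, 1.0, -0.0, 0.0]
ft_force: [-0.2, -0.6, 0.3]
gripper_width: 0.218
gripper_force: 49.0
```

```bash
python3 -m jog '0 0 0.1 0; 0 0 0 0'; python3 -m jog '0 0 0.1 0; 0 0 0 0'; python3 -m jog '0 0 0.05 0; 0 0 0 0'
```

```text
t: 5.62
eef_pos: [0.6448, 0.0375, 0.0272]
ee_rot: [-0.0, 1.0, -0.0, -0.0]
ft_force: [-0.7, -0.1, -1.2]
gripper_width: 0.213
gripper_force: 49.0
t: 5.78
eef_pos: [0.6447, 0.0375, 0.0261]
ee_rot: [-0.0, 1.0, -0.0, -0.0]
ft_force: [-0.1, 0.3, -0.2]
gripper_width: 0.209
gripper_force: 49.0
t: 5.95
eef_pos: [0.6448, 0.0375, 0.0257]
ee_rot: [-0.0, 1.0, -0.0, -0.0]
ft_force: [0.5, 0.2, 0.1]
gripper_width: 0.212
gripper_force: 49.0
```

```bash
python3 -m jog '0 0 0.05 0; 0 0 0 0'; python3 -m jog '0 0 0.05 0; 0 0 0 0';python3 -m jog '0 0 0.05 0; 0 0 0 0'
```

```text
t: 6.12
eef_pos: [0.6449, 0.0375, 0.0256]
ee_rot: [-0.0, 1.0, -0.0, 0.0]
ft_force: [-0.6, 0.9, 3.2]
gripper_width: 0.213
gripper_force: 49.3
t: 6.28
eef_pos: [0.645, 0.0375, 0.0255]
ee_rot: [-0.0, 1.0, -0.0, 0.0]
ft_force: [-1.6, -0.5, 6.4]
gripper_width: 0.209
gripper_force: 49.7
t: 6.45
eef_pos: [0.6451, 0.0375, 0.0255]
ee_rot: [-0.0, 1.0, -0.0, 0.001]
ft_force: [-2.6, 0.3, 10.0]
gripper_width: 0.211
gripper_force: 50.0
```

Contact came exactly where predicted. Release and go to plug B.

```bash
python3 -m jog '0 0 -0.15 0; 0 0 0 0; 0 0 0 0; 0 0 0 0; 0 0 0 0; 0 0 0 0' 4.5
python3 -m jog '0 0 -1 0; 0 0 -2 0; 0 0 -3 0; 0 0 -3 0; 0 0 -3 0; 1.8 1.3 0 0; 3.2 2.4 0 0; 3.2 2.4 0 0; 3.2 2.4 0 0; 3.2 2.4 0 0'
python3 -m jog '3.2 2.2 0 0; 0 0 0 0; 0 0 0 0'
python3 -c "
from h import *
go(.466,.169,.022)
cv2.imwrite('pics/d3.png',cv2.resize(env.snapshot('top')[100:270,220:480],None,fx=3,fy=3))"
```

```text
t: 6.95
eef_pos: [0.6447, 0.0375, 0.0256]
ee_rot: [-0.0, 1.0, -0.0, -0.0]
ft_force: [0.1, 0.7, -0.4]
gripper_width: 0.528
gripper_force: 0.0
t: 7.78
eef_pos: [0.4973, 0.1471, 0.1465]
ee_rot: [0.0, 1.0, 0.0, 0.0]
ft_force: [0.2, 1.2, 0.5]
gripper_width: 0.523
gripper_force: 0.0
t: 8.03
eef_pos: [0.4655, 0.1696, 0.1469]
ee_rot: [-0.002, 1.0, 0.0, 0.0]
ft_force: [-0.2, -0.1, -0.7]
gripper_width: 0.527
gripper_force: 0.0
move [-0.04 -0.06 12.49] turn 0.003 tcp [0.4655 0.1696 0.1469] t 8.0333
```

View pics/d3.png

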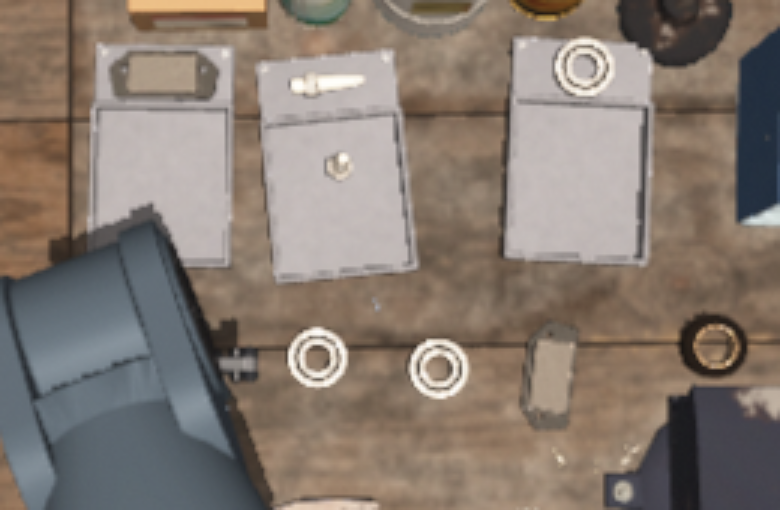

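Plug A stands upright in the tray at crop (339,165). Now plug B.

```bash
python3 -m jog '0 0 3 0; 0 0 3 0; 0 0 3 0; 0 0 2 0; 0 0 1 0; 0 0 0.5 0; 0 0 0 0; 0 0 0 0'
python3 -m jog '0 0 0 0; 0 0 0 0; 0 0 0 0; 0 0 0 0; 0 0 0 0; 0 0 0 0' 0 50
python3 -m jog '0 0 -1 0; 0 0 -2 0; 0 0 -3 0; 0 0 -3 0; 0 0 -2 0; 0 0 0 0'
python3 -c "
from h import *
go(.586,.034,.13)"
```

```text
t: 8.75
eef_pos: [0.4678, 0.1682, 0.0212]
ee_rot: [0.0, 1.0, 0.0, 0.0]
ft_force: [-0.3, -0.3, 0.2]
gripper_width: 0.527
gripper_force: 0.0
t: 9.25
eef_pos: [0.4677, 0.1687, 0.0219]
ee_rot: [-0.0, 1.0, 0.0, 0.001]
ft_force: [-0.1, -0.8, 6.5]
gripper_width: 0.212
gripper_force: 48.7
t: 9.75
eef_pos: [0.469, 0.1693, 0.1353]
ee_rot: [-0.0, 1.0, 0.001, 0.003]
ft_force: [-0.0, 0.5, -0.4]
gripper_width: 0.216
gripper_force: 49.0
move [-11.69 -13.54   0.58] turn 0.0 tcp [0.469  0.1693 0.1353] t 9.75
```

```bash
python3 -m jog '-2.3 -2.7 0 0; -2.3 -2.7 0 0; -2.3 -2.7 0 0; -2.3 -2.7 0 0; -2.4 -2.7 0 0; 0 0 0 0; 0 0 3 0; 0 0 3 0; 0 0 2 0; 0 0 0 0'
python3 -m jog '0 0 1.5 0; 0 0 0.8 0; 0 0 0.2 0; 0 0 0 0; 0 0 0 0'
```

```text
t: 10.58
eef_pos: [0.5797, 0.0333, 0.0464]
ee_rot: [0.0, 1.0, -0.0, -0.004]
ft_force: [-1.2, 0.0, -0.7]
gripper_width: 0.212
gripper_force: 49.1
t: 11.0
eef_pos: [0.5832, 0.0336, 0.0267]
ee_rot: [-0.0, 1.0, -0.0, 0.0]
ft_force: [-0.5, -0.4, -0.6]
gripper_width: 0.212
gripper_force: 49.1
```

```bash
python3 -m jog '0 0 0.1 0; 0 0 0 0'; python3 -m jog '0 0 0.1 0; 0 0 0 0'; python3 -m jog '0 0 0.1 0; 0 0 0 0'
```

```text
t: 11.17
eef_pos: [0.5833, 0.0336, 0.0255]
ee_rot: [-0.0, 1.0, -0.0, 0.001]
ft_force: [0.1, -0.0, -0.5]
gripper_width: 0.214
gripper_force: 49.1
t: 11.33
eef_pos: [0.5834, 0.0335, 0.0249]
ee_rot: [-0.0, 1.0, -0.0, 0.001]
ft_force: [-2.9, -0.1, 7.1]
gripper_width: 0.217
gripper_force: 49.8
t: 11.5
eef_pos: [0.5836, 0.0336, 0.0247]
ee_rot: [-0.0, 1.0, 0.0, 0.001]
ft_force: [-4.8, 0.7, 15.4]
gripper_width: 0.21
gripper_force: 50.6
```

```bash
python3 -m jog '0 0 -0.2 0; 0 0 0 0; 0 0 0 0; 0 0 0 0; 0 0 0 0; 0 0 0 0' 4.5
python3 -m jog '0 0 -1 0; 0 0 -2 0; 0 0 -3 0; 0 0 -3 0; 0 0 -2 0; 2.7 0.6 0 0; 2.7 0.6 0 0; 2.7 0.6 0 0; 2.7 0.6 0 0; 0 0 0 0'
python3 -m jog '0 0 3 0; 0 0 3 0; 0 0 2 0; 0 0 0 0; 0 0 0 0' 7
python3 -c "
from h import *
go(.474,.058,.022)
cv2.imwrite('pics/d4.png',np.hstack([cv2.resize(env.snapshot('top')[130:240,280:400],None,fx=3,fy=3),cv2.resize(env.snapshot('scene')[150:260,220:380],None,fx=2.7,fy=3)]))"
```

```text
t: 12.0
eef_pos: [0.5827, 0.0335, 0.0246]
ee_rot: [-0.0, 1.0, -0.0, -0.0]
ft_force: [0.2, -0.1, -0.4]
gripper_width: 0.524
gripper_force: 0.0
t: 12.83
eef_pos: [0.4697, 0.0579, 0.1353]
ee_rot: [-0.0, 1.0, -0.0, -0.002]
ft_force: [0.2, 0.3, -0.5]
gripper_width: 0.532
gripper_force: 0.0
t: 13.25
eef_pos: [0.4746, 0.0574, 0.0549]
ee_rot: [-0.0, 1.0, -0.0, -0.001]
ft_force: [0.5, 1.0, 0.9]
gripper_width: 0.822
gripper_force: 0.0
move [0.05 0.06 3.29] turn 0.0 tcp [0.4746 0.0574 0.0549] t 13.25
```

View pics/d4.png

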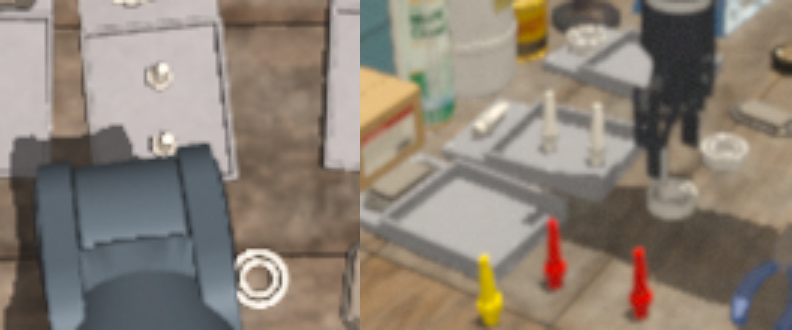

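Both plugs stand in their tray, right half at (549,120) and (597,135). The jaws are over bearing 1, and I'll feel for the bench.

```bash
python3 -m jog '0 0 2 0; 0 0 1 0; 0 0 0.5 0; 0 0 0 0; 0 0 0 0'; python3 -m jog '0 0 0.2 0; 0 0 0.2 0; 0 0 0 0';  python3 -m jog '0 0 0.2 0; 0 0 0 0'
```

```text
t: 13.77
eef_pos: [0.4755, 0.0575, 0.0207]
ee_rot: [-0.0, 1.0, 0.0, 0.001]
ft_force: [0.0, 0.2, 0.5]
gripper_width: 0.82
gripper_force: 0.0
t: 14.02
eef_pos: [0.475, 0.0575, 0.016]
ee_rot: [-0.0, 1.0, -0.0, 0.0]
ft_force: [0.3, -2.0, -0.1]
gripper_width: 0.821
gripper_force: 0.0
t: 14.18
eef_pos: [0.4748, 0.0575, 0.0137]
ee_rot: [-0.0, 1.0, -0.0, -0.0]
ft_force: [-0.7, 0.0, 0.5]
gripper_width: 0.825
gripper_force: 0.0
```

```bash
python3 -m jog '0 0 -0.1 0; 0 0 0 0; 0 0 0 0; 0 0 0 0; 0 0 0 0; 0 0 0 0' 0 60
python3 -m jog '0 0 -1 0; 0 0 -2 0; 0 0 -2 0; 0 0 -2 0; 0 0 -2 0; 0 0 0 0'
python3 -c "
from h import *
c,s=np.cos(-.064),np.sin(-.064)
P=lambda x,y:np.array([.626+c*x-s*y,-.178+s*x+c*y])
print(P(.033,0),P(-.033,0))
go(*P(.033,0),.1,0)"
```

```text
t: 14.68
eef_pos: [0.4748, 0.0575, 0.0155]
ee_rot: [-0.0, 1.0, -0.0, 0.0]
ft_force: [-3.2, -0.3, 9.1]
gripper_width: 0.581
gripper_force: 60.8
t: 15.18
eef_pos: [0.4766, 0.0577, 0.108]
ee_rot: [-0.0, 1.0, 0.0, 0.002]
ft_force: [0.7, -0.3, -1.9]
gripper_width: 0.58
gripper_force: 63.3
[ 0.65893244 -0.18011056] [ 0.59306756 -0.17588944]
move [-18.22 -23.79   0.88] turn 0.0 tcp [0.4766 0.0577 0.108 ] t 15.1833
```

```bash
python3 -m jog '0 -2.3 0 0; -1.8 -2.3 0 0; -1.8 -2.4 0 0; -1.8 -2.4 0 0; -1.8 -2.4 0 0; -1.8 -2.4 0 0; -1.8 -2.4 0 0; -2.4 -2.4 0 0; -2.4 -2.4 0 0; -2.6 -2.4 0 0'
python3 -m jog '0 0 0 0; 0 0 0 0; 0 0 3 0; 0 0 3 0; 0 0 1 0; 0 0 0.6 0; 0 0 0.4 0; 0 0 0 0'
python3 -c "
from h import *
go(.659,-.18,.0185)
cv2.imwrite('pics/d5.png',cv2.resize(env.snapshot('top')[100:240,330:480],None,fx=4,fy=4))"
```

```text
t: 16.02
eef_pos: [0.657, -0.1817, 0.1035]
ee_rot: [0.0, 1.0, 0.0, -0.001]
ft_force: [1.6, 0.8, -1.5]
gripper_width: 0.577
gripper_force: 63.3
t: 16.68
eef_pos: [0.6569, -0.1802, 0.0251]
ee_rot: [-0.0, 1.0, -0.0, 0.0]
ft_force: [-0.3, -0.0, -1.7]
gripper_width: 0.576
gripper_force: 63.4
move [-0.21  0.02  0.66] turn 0.001 tcp [ 0.6569 -0.1802  0.0251] t 16.6833
```

View pics/d5.png

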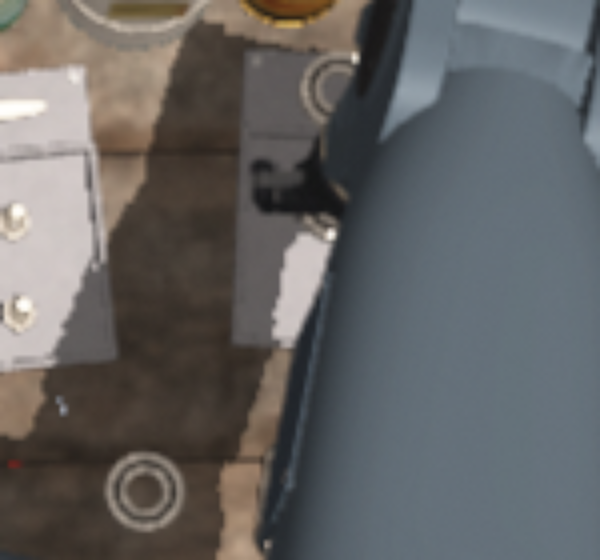

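The bearing is in the tray between the fingers, crop (320,222), with its left finger clear of the wall. Lowering to contact.

```bash
python3 -m jog '0 0 0.2 0; 0 0 0.2 0; 0 0 0.1 0; 0 0 0 0'; python3 -m jog '0 0 0.1 0; 0 0 0 0';python3 -m jog '0 0 0.1 0; 0 0 0 0'
```

```text
t: 17.07
eef_pos: [0.6569, -0.1805, 0.0201]
ee_rot: [-0.0, 1.0, -0.0, 0.0]
ft_force: [-0.4, 0.4, -2.3]
gripper_width: 0.579
gripper_force: 63.4
t: 17.23
eef_pos: [0.6568, -0.1805, 0.0188]
ee_rot: [-0.0, 1.0, -0.0, 0.0]
ft_force: [-0.1, -0.3, -2.3]
gripper_width: 0.577
gripper_force: 63.4
t: 17.4
eef_pos: [0.6569, -0.1805, 0.0186]
ee_rot: [-0.0, 1.0, -0.0, 0.0]
ft_force: [-3.3, 1.0, 4.8]
gripper_width: 0.581
gripper_force: 64.0
```

```bash
python3 -m jog '0 0 -0.1 0; 0 0 0 0; 0 0 0 0; 0 0 0 0; 0 0 0 0' 6.3
python3 -m jog '0 0 -1 0; 0 0 -2 0; 0 0 -3 0; 0 0 -3 0; 2.8 1.8 0 0; 2.8 1.8 0 0; 2.8 1.9 0 0; 2.8 1.9 0 0; 2.8 1.9 0 0; 2.8 1.9 0 0'
python3 -m jog '2.7 1.9 0 0; 0 0 1 0; 0 0 3 0; 0 0 3 0; 0 0 0 0; 0 0 0 0' 7
python3 -c "
from h import *
go(.462,-.049,.0165)"
```

```text
t: 17.82
eef_pos: [0.6569, -0.1805, 0.0188]
ee_rot: [-0.0, 1.0, -0.0, 0.0]
ft_force: [-0.3, -0.3, -0.8]
gripper_width: 0.731
gripper_force: 0.0
t: 18.65
eef_pos: [0.4875, -0.0678, 0.1095]
ee_rot: [0.0, 1.0, -0.0, 0.0]
ft_force: [0.3, -0.3, 0.6]
gripper_width: 0.735
gripper_force: 0.0
t: 19.15
eef_pos: [0.461, -0.0494, 0.0388]
ee_rot: [-0.0, 1.0, 0.0, -0.001]
ft_force: [0.9, 0.8, 0.3]
gripper_width: 0.817
gripper_force: 0.0
move [-0.11  0.04  2.23] turn 0.0 tcp [ 0.461  -0.0494  0.0388] t 19.15
```

```bash
python3 -m jog '0 0 1 0; 0 0 0.8 0; 0 0 0.4 0; 0 0 0 0; 0 0 0 0'
python3 -m jog '0 0 0 0; 0 0 0 0; 0 0 0 0; 0 0 0 0; 0 0 0 0; 0 0 0 0' 0 60
python3 -m jog '0 0 -1 0; 0 0 -2 0; 0 0 -2 0; 0 0 -2 0; 0 0 -2 0; 0 0 0 0'
python3 -c "
from h import *
go(.591,-.176,.1)"
```

```text
t: 19.57
eef_pos: [0.4621, -0.0496, 0.0174]
ee_rot: [-0.0, 1.0, -0.0, 0.0]
ft_force: [-0.2, -0.2, 0.6]
gripper_width: 0.819
gripper_force: 0.0
t: 20.07
eef_pos: [0.4622, -0.0496, 0.0179]
ee_rot: [-0.0, 1.0, -0.0, 0.001]
ft_force: [-1.9, 0.2, 10.1]
gripper_width: 0.582
gripper_force: 60.3
t: 20.57
eef_pos: [0.4637, -0.0497, 0.1103]
ee_rot: [-0.0, 1.0, -0.0, 0.003]
ft_force: [0.5, -0.7, -1.1]
gripper_width: 0.576
gripper_force: 63.2
move [-12.73 -12.63   1.1 ] turn 0.0 tcp [ 0.4637 -0.0497  0.1103] t 20.5667
```

```bash
python3 -m jog '-2.5 -2.5 0 0; -2.5 -2.5 0 0; -2.5 -2.5 0 0; -2.5 -2.5 0 0; -2.7 -2.6 0 0; 0 0 0 0; 0 0 3 0; 0 0 3 0; 0 0 1.5 0; 0 0 0 0'
python3 -m jog '0 0 0.6 0; 0 0 0.4 0; 0 0 0.2 0; 0 0 0 0'
python3 -m jog '0 0 0.1 0; 0 0 0 0';python3 -m jog '0 0 0.1 0; 0 0 0 0'
```

```text
t: 21.4
eef_pos: [0.5857, -0.1746, 0.0273]
ee_rot: [-0.0, 1.0, 0.001, -0.004]
ft_force: [-0.2, -0.4, -1.9]
gripper_width: 0.581
gripper_force: 63.2
t: 21.73
eef_pos: [0.5895, -0.1756, 0.0211]
ee_rot: [-0.0, 1.0, -0.0, 0.001]
ft_force: [0.1, -0.2, -1.9]
gripper_width: 0.578
gripper_force: 63.3
t: 21.9
eef_pos: [0.5896, -0.1756, 0.0209]
ee_rot: [-0.0, 1.0, -0.0, 0.001]
ft_force: [-4.4, 1.2, 9.7]
gripper_width: 0.58
gripper_force: 64.5
t: 22.07
eef_pos: [0.5896, -0.1756, 0.0208]
ee_rot: [-0.0, 1.0, -0.0, 0.001]
ft_force: [-7.0, 1.4, 19.1]
gripper_width: 0.577
gripper_force: 65.4
```

```bash
python3 -m jog '0 0 -0.2 0; 0 0 0 0; 0 0 0 0; 0 0 0 0; 0 0 0 0' 6.3
python3 -m jog '0 0 -1 0; 0 0 -2 0; 0 0 -3 0; 0 0 -3 0; 3.4 0.7 0 0; 3.4 0.7 0 0; 3.4 0.6 0 0; 3.4 0.6 0 0; 0 0 0 0.106; 0 0 0 0'
python3 -c "
from h import *
go(.453,-.15,.021,-.106)
cv2.imwrite('pics/d6.png',cv2.resize(env.snapshot('scene')[120:230,270:410],None,fx=5,fy=5))"
```

```text
t: 22.48
eef_pos: [0.5889, -0.1755, 0.0197]
ee_rot: [-0.0, 1.0, -0.0, -0.0]
ft_force: [0.1, -0.4, -1.0]
gripper_width: 0.734
gripper_force: 0.0
t: 23.32
eef_pos: [0.4513, -0.1492, 0.1107]
ee_rot: [0.055, 0.998, -0.0, 0.0]
ft_force: [0.7, -0.7, -0.3]
gripper_width: 0.732
gripper_force: 0.0
move [-0.17 -0.06  8.97] turn -0.005 tcp [ 0.4513 -0.1492  0.1107] t 23.3167
```

View pics/d6.png

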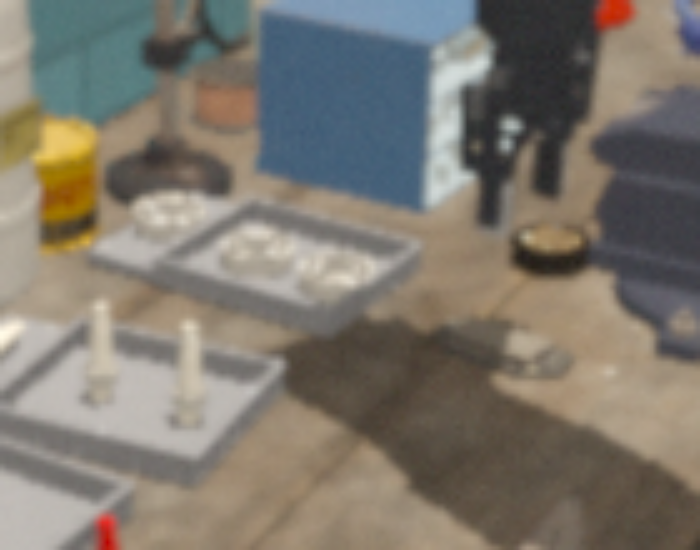

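Both bearings lie flat in their tray, crop (258,250) and (338,272), and both plugs stand. Now the pad, gripping the friction block just above the plate.

```bash
python3 -m jog '-0.1 0 3 0; 0 0 3 0; 0 0 1.5 0; 0 0 0.9 0; 0 0 0.3 0; 0 0 0 0; 0 0 0 0' 5.2
python3 -m jog '0 0 0.1 0; 0 0 0.1 0; 0 0 0 0'
python3 -m jog '0 0 0 0; 0 0 0 0; 0 0 0 0; 0 0 0 0; 0 0 0 0' 0 80
```

```text
t: 23.95
eef_pos: [0.4549, -0.1499, 0.0235]
ee_rot: [0.052, 0.999, -0.0, 0.001]
ft_force: [-0.2, -0.2, -0.3]
gripper_width: 0.606
gripper_force: 0.0
t: 24.2
eef_pos: [0.4542, -0.1498, 0.0213]
ee_rot: [0.053, 0.999, -0.0, 0.001]
ft_force: [-0.7, -0.3, -0.6]
gripper_width: 0.603
gripper_force: 0.0
t: 24.62
eef_pos: [0.454, -0.1497, 0.0217]
ee_rot: [0.053, 0.999, -0.0, 0.0]
ft_force: [-1.7, 0.9, 11.0]
gripper_width: 0.364
gripper_force: 78.6
```

```bash
python3 -m jog '0 0 -1 0; 0 0 -2 0; 0 0 -3 0; 0 0 -3 0; 0 0 -3 0; 0 0 -2 0; 0 0 0 -0.09; 0 0 0 0'
python3 -c "
from h import *
go(.628,.195,.16,-.016)"
```

```text
t: 25.28
eef_pos: [0.4545, -0.1498, 0.1622]
ee_rot: [0.006, 1.0, -0.0, 0.001]
ft_force: [-0.4, -1.3, -1.6]
gripper_width: 0.364
gripper_force: 80.1
move [-16.94  34.69   0.23] turn 0.004 tcp [ 0.4545 -0.1498  0.1622] t 25.2833
```

```bash
python3 -m jog '-1.7 3.4 0 0; -1.7 3.4 0 0; -1.7 3.5 0 0; -1.7 3.5 0 0; -1.7 3.5 0 0; -1.7 3.5 0 0; -1.7 3.5 0 0; -1.7 3.5 0 0; -1.7 3.5 0 0; -1.6 3.4 0 0'
python3 -m jog '0 0 0 0; 0 0 0 0; 0 0 3 0; 0 0 3 0; 0 0 3 0; 0 0 2 0; 0 0 0 0'
python3 -c "
from h import *
go(.628,.195,.025,-.016)
cv2.imwrite('pics/d7.png',cv2.resize(env.snapshot('scene')[170:270,190:350],None,fx=5,fy=5))"
```

```text
t: 26.12
eef_pos: [0.6283, 0.1966, 0.1594]
ee_rot: [0.009, 1.0, -0.0, -0.001]
ft_force: [1.6, -1.1, -0.7]
gripper_width: 0.365
gripper_force: 80.1
t: 26.7
eef_pos: [0.6245, 0.1924, 0.0457]
ee_rot: [0.009, 1.0, -0.002, -0.004]
ft_force: [-0.8, 0.1, -2.4]
gripper_width: 0.36
gripper_force: 80.1
move [-0.36  0.28  2.07] turn -0.002 tcp [0.6245 0.1924 0.0457] t 26.7
```

View pics/d7.png

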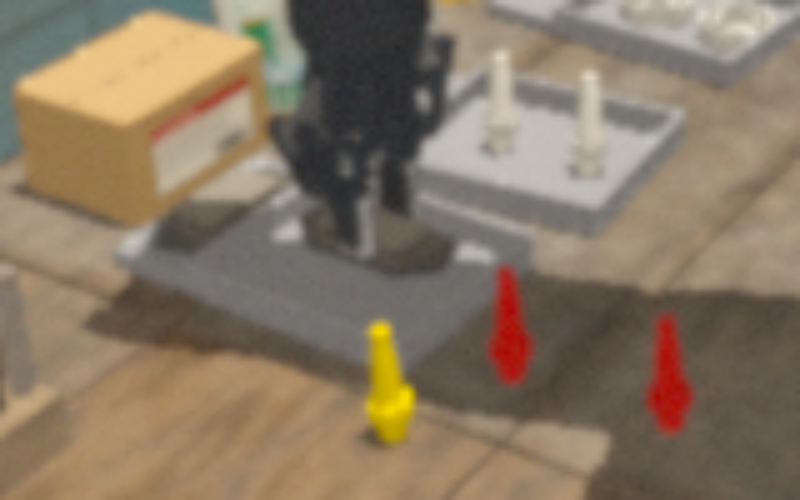

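The pad hangs level in the jaws over its tray, crop (380,240). Lowering to contact.

```bash
python3 -m jog '0 0 0.8 0; 0 0 0.6 0; 0 0 0.3 0; 0 0 0.1 0; 0 0 0 0; 0 0 0 0'
python3 -m jog '0 0 0.1 0; 0 0 0 0';python3 -m jog '0 0 0.1 0; 0 0 0 0';python3 -m jog '0 0 0.1 0; 0 0 0 0'
```

```text
t: 27.25
eef_pos: [0.6286, 0.1948, 0.0333]
ee_rot: [0.008, 1.0, 0.0, 0.0]
ft_force: [0.0, 0.3, -1.1]
gripper_width: 0.364
gripper_force: 80.1
t: 27.42
eef_pos: [0.6284, 0.1947, 0.032]
ee_rot: [0.008, 1.0, 0.0, 0.0]
ft_force: [0.4, 0.5, -1.6]
gripper_width: 0.365
gripper_force: 80.1
t: 27.58
eef_pos: [0.6283, 0.1947, 0.0307]
ee_rot: [0.008, 1.0, -0.0, -0.0]
ft_force: [0.7, -0.2, -1.7]
gripper_width: 0.362
gripper_force: 80.1
t: 27.75
eef_pos: [0.6282, 0.1946, 0.0296]
ee_rot: [0.008, 1.0, -0.0, -0.0]
ft_force: [0.4, 0.4, -1.7]
gripper_width: 0.363
gripper_force: 80.1
```

```bash
python3 -m jog '0 0 0.2 0; 0 0 0.1 0; 0 0 0 0';python3 -m jog '0 0 0.1 0; 0 0 0 0';python3 -m jog '0 0 0.1 0; 0 0 0 0';python3 -m jog '0 0 0.05 0; 0 0 0 0'
```

```text
t: 28.0
eef_pos: [0.6281, 0.1946, 0.0264]
ee_rot: [0.008, 1.0, -0.0, -0.0]
ft_force: [0.0, -0.2, -1.5]
gripper_width: 0.365
gripper_force: 80.1
t: 28.17
eef_pos: [0.6282, 0.1946, 0.0256]
ee_rot: [0.008, 1.0, -0.0, -0.0]
ft_force: [-0.4, 0.4, -0.2]
gripper_width: 0.361
gripper_force: 80.1
t: 28.33
eef_pos: [0.6284, 0.1947, 0.0248]
ee_rot: [0.008, 1.0, -0.0, 0.0]
ft_force: [0.0, -0.4, -1.2]
gripper_width: 0.365
gripper_force: 80.2
t: 28.5
eef_pos: [0.6284, 0.1947, 0.0248]
ee_rot: [0.008, 1.0, 0.0, 0.0]
ft_force: [-1.4, -1.1, 3.7]
gripper_width: 0.364
gripper_force: 80.7
```

Contact. Release, retreat well clear and check.

```bash
python3 -m jog '0 0 0 0; 0 0 0 0; 0 0 0 0; 0 0 0 0; 0 0 0 0' 5.2
python3 -m jog '0 0 -1 0; 0 0 -2 0; 0 0 -3 0; 0 0 -4 0; 0 0 -4 0; 0 0 -4 0; 2 3 -2 0; 2.5 3 0 0; 2.5 3 0 0; 2.5 3 0 0'
python3 -m jog '2.5 3 0 0; 2.5 3 0 0; 2.5 3 0 0; 2.5 3 0 0; 2.5 3 0 0; 2.5 3 0 0; 0 0 0 0; 0 0 0 0; 0 0 0 0'
python3 -c "
from h import *
cv2.imwrite('pics/d8.png',np.vstack([cv2.resize(env.snapshot('top')[100:260,160:480],None,fx=1.8,fy=1.8),cv2.resize(env.snapshot('scene')[120:300,190:420],(576,300))]))"
```

```text
t: 28.92
eef_pos: [0.6283, 0.1946, 0.0242]
ee_rot: [0.008, 1.0, -0.0, -0.0]
ft_force: [-0.4, 0.0, 0.1]
gripper_width: 0.616
gripper_force: 0.0
t: 29.75
eef_pos: [0.5344, 0.317, 0.2258]
ee_rot: [0.008, 1.0, 0.0, 0.001]
ft_force: [1.4, 1.0, 0.6]
gripper_width: 0.607
gripper_force: 0.0
t: 30.5
eef_pos: [0.3879, 0.4985, 0.2248]
ee_rot: [0.007, 1.0, -0.0, 0.0]
ft_force: [0.3, -0.6, 0.0]
gripper_width: 0.61
gripper_force: 0.0
```

View pics/d8.png

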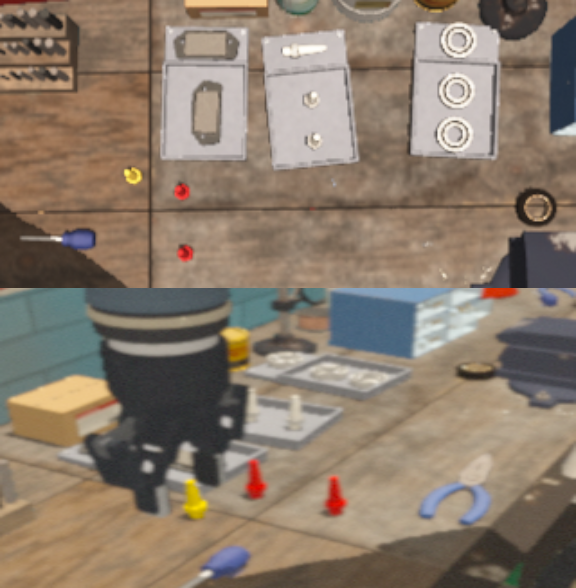

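The pad lies flat in the left tray (208,112), the plugs stand in the middle one, and the bearings lie flat in the right one. The tape and driver are untouched. Handing in.

```bash
python3 -c "
from bench import env
print(env.finish_job())"
```

```text
the job is handed in; nothing more can be done
None
```

I handed the job in at about 31 s: both bearings and the brake pad lie flat in their trays, both spark plugs stand upright and about 60 mm apart in theirs, and the tape and screwdriver look unmoved. I checked this in the last pictures; the hand-in returned no verdict.

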